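# Load the battery behind the push-push hatch

## Task

Press the hatch of the battery unit once to free its push-push latch so that it springs open, lay the nine-volt battery flat between the low orange ribs inside, then swing the hatch shut and press it again until the latch holds it closed. Press gently and by feel: the latch gives at a depth that is different every time, just short of a firm stop, and a push of more than 18 N on the unit would break it. Leave the heat sink and the flux jar where they stand.

Things in the scene. Friction and masses are not known exactly. Their poses are not given: they have to be found in the camera images.
- hatch (a joint): Hatch angle (rad): 0 = latched shut; negative = pressed in; 2.0 = sprung fully open, leaning back. Push-push latch: pressed in from latched and let go, it frees the hatch; swung shut, pressed in and let go, it holds it at 0; each further press switches it back. If it rests near -0.04 it was pressed too little: press again. A spring opens it: 2.7 N at the pad when shut, under 1 N near open, 2 s.
- hatch_pad (a point): Centre of the round black press pad (22 mm) on the hatch's top face; z out of that face, x from front to rear. 85 mm before the hinge line and, shut, 29 mm above it. To switch the latch the pad must go 6 to 15 mm below its latched height (differs every time, unseen); a firm stop follows about 1 mm deeper, where the force climbs from 4 N: a steady 7 to 11 N has switched it. Over 18 N breaks it.
- hatch_hinge (a point): Middle of the hinge line, which runs along the unit's y at its rear, 50 mm above the bench, 44 mm behind the cradle's centre. Fully open, the hatch's front edge is 81 mm above and 69 mm behind this line and its top face looks to the rear and slightly down. Behind the unit there is free space for a finger to reach down behind the open hatch and bring it over to the front.
- unit: Battery unit, fixed on the bench: grey box 120 (x, front to rear) x 104 x 79 mm high when shut; origin at the centre of its underside, front (-x) to the robot, z up. Its hatch is a blue hood: top plate 105 x 100 x 4 mm with skirts 36 mm deep at the front and both sides, hinged at the rear, its front edge 17 mm before the pad. It must not be pushed with more than 18 N anywhere.
- cradle (a point): Centre of the cradle's floor, 33 mm above the bench, under the hatch; x from front to rear of the unit, z up. A flat recess 54 mm (x) by 32 mm (y) between orange ribs 3 mm thick and 4 mm high, with 25 mm of level deck beyond the ribs at each side. The black latch keeper (27 mm wide, 26 mm above the floor) stands 31 to 48 mm in front of this point.
- battery_mid (a point): Centre of the loose green nine-volt battery lying flat on the bench: 26 mm wide (its x), 50 mm long (its y; the last 5 mm at -y are the terminals), 17 mm high, about 45 g. In the cradle its length lies along the cradle's x, either way round, and this point is 8.5 mm above the cradle's floor.
- heatsink: Loose black finned heat sink, 40 x 40 x 22 mm; origin at the centre of its underside. A bystander.
- flux_jar: Loose white jar with a red lid, 48 mm across, 35 mm high; origin at the centre of its underside. A bystander.

How it is judged (in metres and radians):
On the way, in this order (a step that is already met when the one before it is completed fails the run):
1. the hatch, freed by a press, stands open (beyond 1.5 rad) (value of joint hatch above 1.5 rad), for 0.2 s.
2. the battery lies in the cradle, let go, with the hatch still open (x of battery_mid in the frame of cradle between -0.008 and 0.008 m and y of battery_mid in the frame of cradle between -0.0045 and 0.0045 m and z of battery_mid in the frame of cradle between 0.0055 and 0.0115 m and angle between the y axis of battery_mid and the x axis of cradle, either way round below 0.15 rad and contact force between the fingers and battery below 0.05 N and value of joint hatch above 1.2 rad), for 0.2 s.
At the end, for the whole second after the job is handed in: The hatch is latched shut (within 0.03 rad of 0, at rest, held by its latch alone) and the battery lies flat in the cradle between the ribs: within 8 mm of the cradle's centre along it, 4.5 mm across it and 3 mm in height, its length within 0.15 rad of the cradle's x axis, at rest and let go (x of battery_mid in the frame of cradle between -0.008 and 0.008 m and y of battery_mid in the frame of cradle between -0.0045 and 0.0045 m and z of battery_mid in the frame of cradle between 0.0055 and 0.0115 m and angle between the y axis of battery_mid and the x axis of cradle, either way round below 0.15 rad and contact force between the fingers and battery below 0.05 N and value of joint hatch between -0.03 and 0.03 rad and velocity of joint hatch below 0.05 rad/s and linear speed of battery below 0.02 m/s); the robot touches nothing.
It fails at once if the robot pushes on the unit or its hatch with more than 18 N (contact force between any of the arm, the fingers and unit above 18 N).
It fails at once if the heat sink or the flux jar is moved by more than 30 mm (distance of any of heatsink, flux_jar from where it was at the start of the episode above 0.03 m).
It also fails if it takes over 72 s, if anything falls off the work surface, if the arm or the gripper's body presses on something with over 40 N, if the wrist force passes 120 N, or if a joint passes its speed limit or range.

## Robot

A 6-joint arm with a two-finger parallel gripper is mounted at the origin on a cart in front of the work surface, level with it; the furniture and walls round the work are solid. World frame = base frame: x ahead of the robot, y to its left, z up, the work surface at z = 0. Lengths are in m, angles in degrees, forces in N, time in s.
With the tool pointing down it reaches from about 0.3 to 0.75 m from the base axis. Payload 8.5 kg.
Tool frame: the origin (TCP) lies midway between the tips of the shut fingers; the grasp point (between the pads) lies 19 mm behind it (env.hold_point_z is the distance from the TCP to the grasp point, in m); z points along the fingers, y is the line along which they close (so a half turn about z gives the same grasp; the last joint's range is limited). The gripper opens to 85 mm and grips with 20 to 120 N. Pads are 22 mm wide; open, the fingers measure 114 mm over their backs; the gripper's body (76 mm by 85 mm) begins 54 mm behind the grasp point. The pads swing forward as they close: fully open they stand 13 mm farther back than shut.
Start: joints at [53.382, 21.807, 74.336, -0, 83.858, -12.336], TCP at [0.226, 0.501, 0.231] pointing down, gripper open.
Joint ranges: [-178.18, 178.18], [-50.72, 133.34], [12.68, 142.11], [-81.47, 261.47], [9.98, 163.14], [-165.26, 165.26]. Speed limits (degrees/s): [136.94, 136.94, 180, 180, 180, 180].

## Interface

Orientations are given as a 3x3 rotation matrix whose columns are the frame's x, y, z axes.
In Python, from rig import observe, get_image, camera_info, env gives the robot as it stands.
- The arm moves only by the tool drive_tool, never from a script. Its arguments are lists of equal length, an entry for each row: "offset": the shift along the tool's x, y, z in units of 40 mm (1.0 is 40 mm), a list of three; "turn": the turn, a rotation vector about the tool's x, y, z in units of 6 degrees (1.0 is 6 degrees), a list of three; "hand": the opening, from 0 (shut) to 1 (fully open). A call has exactly 10 rows; each row shifts and turns the commanded pose from where the row before left it, along the tool's axes as they then stand; what a row does not reach is not made up. A row lasts 1/8 s, in which the tool goes at most 62.5 mm and 10.7 degrees, less where a joint would pass 70% of its speed; a pose out of reach is approached as far as the arm can. A call is refused whole if a number of a shift passes 1 or a number of a turn 1, either way. A call with a gripper value outside its range is refused whole. The fingers move at their own pace and stop on an object; "newtons" is the grip in N (left out, the last holds). Time passes only in rows, so rows that do not move let the fingers close, or fill a call up. It gives the time, the measured TCP pose, the force, the opening and the grip force at its end, in the units of the state.
- observe(): the state, without advancing time (a new reading comes with each control period).
- get_image(name): name is "scene" or "top" or "wrist"; returns the picture (420x560x3 uint8, blue, green, red); there is no depth.
- camera_info(name): a dict with "fx", "fy", "cx", "cy" (pixels), "world_to_cam" (4x4, takes a point from world to camera coordinates). Camera axes: x right, y down, z forward; pixel columns grow to the right and rows downward; lengths in m; the calibration is good to about 2 mm. A picture is of the moment at which its call begins: read the wrist's pose just before it. camera_info takes no time and is no camera call; for the wrist camera it gives the pose at the moment of the call.
- env.close_job(): hands the job in; it is judged then, once.
The state is a dict: "time_s": time; "q": joint angles; "qvel": joint speeds; "joint_efforts": joint torques, N m; "position": TCP position; "tool_rot": TCP orientation; "ft_force": force on the tool from outside, world axes, zero at the start; "wrist_torque": the same for the moment, N m; "grip_width": finger opening in m; "gripper_force": force on a finger pad.
Only numpy, scipy, OpenCV 4.12 (cv2) and the standard library are available. Lean on these libraries where they do the work, as an engineer would, in place of code of your own. Each camera call takes 0.05 s, during which the arm holds its last target. There are 200 camera calls.

## Working session

There is one attempt and no reset: what is moved stays moved. The work goes in short steps, Python scripts to look and compute and a tool call to move; the robot and the scene stay as the last step left them, time stands still between calls to the robot, and variables do not carry over. Pictures are saved under pics/ and viewed, at most 10 in all, crops included, and the job is handed in when it is done.

Besides the shell and the picture viewer there is one more tool, called after "Call:" by a JSON object that holds its "api" and its "payload". drive_tool: Moves the arm, as the interface text tells. Its arguments: {"type":"object","properties":{"offset":{"type":"array"},"turn":{"type":"array"},"hand":{"type":"array"},"newtons":{"type":"number"}},"required":["offset","turn","hand"]}

```bash
mkdir -p pics
python3 - <<'E'
from rig import observe, get_image, camera_info, env
import cv2,json
for n in ("scene","top"):
    im=get_image(n); cv2.imwrite(f"pics/{n}0.png",im)
    c=camera_info(n); print(n,c)
s=observe(); print(s, env.hold_point_z)
E
```

```text
scene {'fx': 479.8503274080601, 'fy': 479.8503274080601, 'cx': 282.5039658239593, 'cy': 210.79395096887322, 'world_to_cam': array([[-0.10043887, -0.99490395, -0.00884098, -0.01543772],
       [-0.86313469,  0.09154929, -0.49660571,  0.49633885],
       [ 0.49488436, -0.04224756, -0.86793122,  0.76466079],
       [ 0.        ,  0.        ,  0.        ,  1.        ]])}
top {'fx': 489.960328022223, 'fy': 489.960328022223, 'cx': 283.20424042258196, 'cy': 215.92343495490198, 'world_to_cam': array([[ 0.02671716, -0.9995238 , -0.01543883, -0.05452025],
       [-0.99769542, -0.02569832, -0.06279687,  0.54285619],
       [ 0.06237021,  0.01708101, -0.99790691,  1.10729964],
       [ 0.        ,  0.        ,  0.        ,  1.        ]])}
{'time_s': 0.1, 'q': array([ 5.33840321e+01,  2.18362176e+01,  7.43773400e+01,  1.60074621e-04,
        8.38576704e+01, -1.23357586e+01]), 'qvel': array([-0.0371465 , -0.06625158, -0.12024425, -0.00362269,  0.10564994,
       -0.01314143]), 'joint_efforts': array([ 5.18769608e-03, -4.49225521e+01, -2.31656581e+01, -1.17958275e-04,
        3.72161740e-03, -2.03447917e-05]), 'position': array([0.22600928, 0.50114521, 0.23080014]), 'tool_rot': array([[-9.11545141e-01,  4.11199346e-01, -7.43711530e-04],
       [ 4.11199931e-01,  9.11544636e-01, -9.96168373e-04],
       [ 2.68302473e-04, -1.21386657e-03, -9.99999227e-01]]), 'ft_force': array([-0.6771778 , -0.19482074,  0.31144625]), 'wrist_torque': array([ 0.09214131, -0.02508807,  0.01070816]), 'gripper_force': 0.0, 'grip_width': 0.08483300715496223} 0.0187
```

View pics/top0.png

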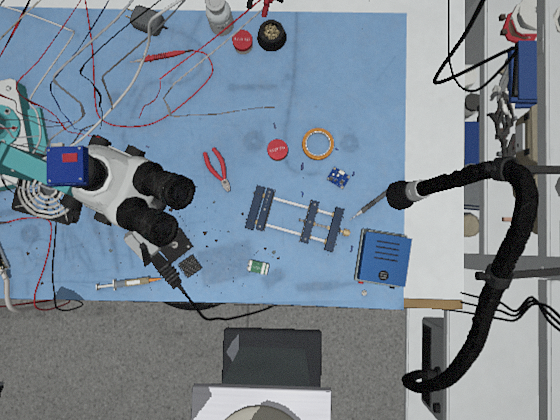

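View pics/scene0.png

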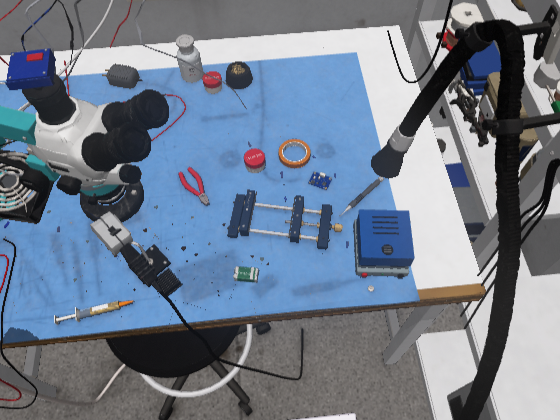

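The top view shows the unit's blue hatch around (383,257) with its pad near (384,275). The battery is at (258,267), the heat sink at (190,265) and the flux jar at (278,149). I'll zoom in next.

Run:
```python
import cv2,numpy as np
t=cv2.imread("pics/top0.png"); s=cv2.imread("pics/scene0.png")
f=lambda im,x,y,w,h,k: cv2.resize(im[y:y+h,x:x+w],(w*k,h*k),interpolation=cv2.INTER_CUBIC)
a=np.hstack([f(t,345,220,75,75,5),f(s,345,200,80,75,5)])  
b=np.hstack([f(t,240,250,40,28,8),f(s,225,258,40,28,8)])
b=cv2.copyMakeBorder(b,0,0,0,a.shape[1]-b.shape[1],cv2.BORDER_CONSTANT)
cv2.imwrite("pics/zoom.png",np.vstack([a,b]))
```

```text
(no output)
```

View pics/zoom.png

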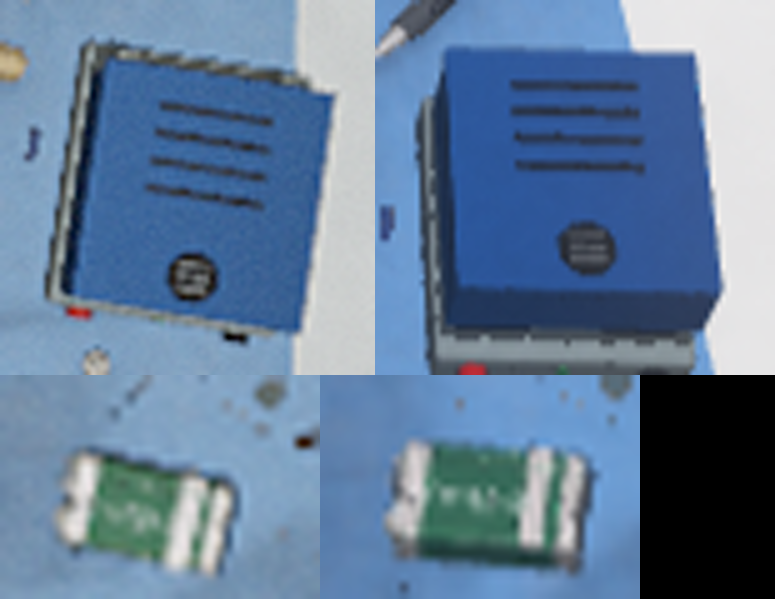

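```bash
cat > h.py <<'E'
import numpy as np, cv2
from scipy.optimize import least_squares
from rig import observe, get_image, camera_info, env
def proj(n,P,c=None):
    c=c or camera_info(n); P=np.atleast_2d(P); M=c["world_to_cam"]; p=P@M[:3,:3].T+M[:3,3]
    return np.c_[c["fx"]*p[:,0]/p[:,2]+c["cx"], c["fy"]*p[:,1]/p[:,2]+c["cy"]]
def place(v,L):
    c,s=np.cos(v[2]),np.sin(v[2]); return np.c_[v[0]+c*L[:,0]-s*L[:,1], v[1]+s*L[:,0]+c*L[:,1], L[:,2]]
def fit(views,x0):
    r=lambda v: np.concatenate([(proj(n,place(v,L))-px).ravel() for n,L,px in views])
    o=least_squares(r,x0,loss="soft_l1"); return o.x, r(o.x).round(1)
def unproj(n,px,z):
    c=camera_info(n); M=c["world_to_cam"]; R,t=M[:3,:3],M[:3,3]
    d=R.T@np.array([(px[0]-c["cx"])/c["fx"],(px[1]-c["cy"])/c["fy"],1]); o=-R.T@t
    return o+d*(z-o[2])/d[2]
E
python3 - <<'E'
from h import *
L=np.array([[.003,.05,.079],[.003,-.05,.079],[-.102,-.05,.079],[-.102,.05,.079],[-.085,0,.079]])
T=np.array([[103,57],[335,94],[299,331],[70,295],[192,277]])/5+[345-.4,220-.4]
S=np.array([[70,50],[320,53],[345,293],[85,290],[212,248]])/5+[345-.4,200-.4]
for vs in ([("top",L,T)],[("scene",L,S)],[("top",L,T),("scene",L,S)]):
    print(fit(vs,[.4,-.27,0]))
# battery: corners of top face in its frame (x 26, y: -y terminals)
B=np.array([[.013,.025,.017],[-.013,.025,.017],[-.013,-.02,.017],[.013,-.02,.017]])
bt=np.array([[235,487],[213,573],[68,545],[83,455]])-[0,375.]; bt=bt/8+[240-.45,250-.45]
bs=np.array([[588,458],[578,555],[395,538],[408,442]])-[320,375.]; bs=bs/8+[225-.45,258-.45]
# battery -y towards world +y ; x0 yaw ~ pi
for vs in ([("top",B,bt)],[("scene",B,bs)],[("top",B,bt),("scene",B,bs)]):
    for y0 in (3.0,): 
        print(fit(vs,[.4,-.0,y0]))
for n,p in (("top",(258,268)),("scene",(246,274))): print(unproj(n,p,.017))
print(unproj("top",(190,265),.02),unproj("top",(278,149),.035))
E
```

```text
(array([ 0.50349792, -0.26876142, -0.12888602]), array([ 0.3, -0.3, -0. , -0.5,  0.3,  0.6, -0.2,  0.5, -0.3, -0.2]))
(array([ 0.50075585, -0.2688761 , -0.12577131]), array([-0.4, -0.4, -0. , -0.1,  0.9,  0.2, -0.4, -0.2,  0.1,  0.5]))
(array([ 0.50205725, -0.26895591, -0.12836703]), array([ 0.3,  0.4,  0.1,  0.1,  0.4,  1.3, -0.1,  1.2, -0.2,  0.5, -0.4,
       -1. , -0.1, -0.6,  0.6, -0.4, -0.6, -0.9, -0.2, -0.1]))
(array([0.42670721, 0.01597952, 3.45105794]), array([  0.4,   5.5,  -0. , -16.2,  -0.9,  -7.2,   0.4,  15.1]))
(array([0.43514714, 0.01648218, 3.20657542]), array([  0. ,   3.5,  -0.5, -20.4,   0.3, -14.8,   0.2,   9. ]))
(array([0.43350292, 0.01634267, 3.32291881]), array([ -0.1,   4.1,   0.9, -18. ,  -0.5, -11.5,  -0.6,  11.1,   0.6,
         2.8,  -1.4, -20.8,  -0.1, -12.9,   1.2,  10.7]))
[0.42368231 0.01400356 0.017     ]
[0.42074039 0.01506963 0.017     ]
[0.42637159 0.16909404 0.02      ] [ 0.69523416 -0.02465107  0.035     ]
```

Run:
```python
from h import *
B=np.array([[-.013,.025,.017],[.013,.025,.017],[.013,-.02,.017],[-.013,-.02,.017]])
bt=np.array([[235,487],[213,573],[68,545],[83,455]])-[0,375.]; bt=bt/8+[240-.45,250-.45]
bs=np.array([[588,458],[578,548],[395,538],[408,442]])-[320,375.]; bs=bs/8+[225-.45,258-.45]
for vs in ([("top",B,bt)],[("scene",B,bs)],[("top",B,bt),("scene",B,bs)]): print(fit(vs,[.42,.015,3.]))
```

```text
(array([0.42628622, 0.01592346, 2.96937235]), array([ 0.1, -0.1,  0.6,  0.3, -0.6, -0.1, -0.2, -0.1]))
(array([0.4239688 , 0.01720611, 2.96322605]), array([-0.1, -0.5, -0.2,  0.4,  0.1,  0.1,  0.2, -0. ]))
(array([0.42509002, 0.01672362, 2.96576863]), array([-0.2,  0.4,  0.2,  0.9, -1. ,  0.4, -0.5,  0.4,  0.1, -1. ,  0. ,
       -0.2,  0.4, -0.5,  0.4, -0.5]))
```

```bash
cat >> h.py <<'E'
from scipy.spatial.transform import Rotation as Rn
def tri(pt,ps):
    A=lambda X: np.r_[proj("top",X)[0]-pt, proj("scene",X)[0]-ps]
    o=least_squares(A,[.5,0,.1]); return o.x.round(3), np.abs(o.fun).max().round(1)
def rows(target,yaw_y=None,n=10,nt=None,s=None):
    """rows for straight line to TCP target, tool-y yaw target (deg), tool kept pointing down"""
    s=s or observe(); R=s["tool_rot"]; p=s["position"]
    yy=np.degrees(np.arctan2(R[1,1],R[0,1])); yt=yy if yaw_y is None else yaw_y
    a=-np.radians((yt-yy+180)%360-180)  # about tool z
    off=[];tu=[]
    for k in range(n):
        d=R.T@((np.array(target)-p)/n); off.append((d/.04).round(2).tolist()); tu.append([0,0,round(np.degrees(a)/n/6,2)])
        R=R@Rn.from_rotvec([0,0,a/n]).as_matrix()
    print("yaw",yy.round(1),"off",off,"turn",tu)
def st():
    s=observe(); print(s["time_s"],s["position"].round(4),s["ft_force"].round(2),"w",round(s["grip_width"],4),"yaw",np.degrees(np.arctan2(s["tool_rot"][1,1],s["tool_rot"][0,1])).round(2),"z",s["tool_rot"][:,2].round(3)); return s
E
python3 - <<'E'
from h import *
print("nozzle",tri((398,195),(387,165)), "eyep1",tri((172,225),(120,145)),"eyep2",tri((190,190),(160,108)),"eyep2b",tri((165,175),(135,100)))
rows([.35,.15,.23],yaw_y=10,n=10)
E
```

```text
nozzle (array([ 0.588, -0.285,  0.112]), np.float64(1.7)) eyep1 (array([0.503, 0.154, 0.349]), np.float64(12.5)) eyep2 (array([0.56 , 0.108, 0.359]), np.float64(2.2)) eyep2b (array([0.584, 0.149, 0.355]), np.float64(1.3))
yaw 65.7 off [[-0.64, -0.67, 0.0], [-0.71, -0.61, 0.0], [-0.76, -0.54, 0.0], [-0.81, -0.46, 0.0], [-0.85, -0.38, 0.0], [-0.88, -0.29, 0.0], [-0.91, -0.21, 0.0], [-0.92, -0.12, 0.0], [-0.93, -0.03, 0.0], [-0.93, 0.06, 0.0]] turn [[0, 0, np.float64(0.93)], [0, 0, np.float64(0.93)], [0, 0, np.float64(0.93)], [0, 0, np.float64(0.93)], [0, 0, np.float64(0.93)], [0, 0, np.float64(0.93)], [0, 0, np.float64(0.93)], [0, 0, np.float64(0.93)], [0, 0, np.float64(0.93)], [0, 0, np.float64(0.93)]]
```

Call:
{"api": "drive_tool", "payload": {"offset": [[-0.64, -0.67, 0], [-0.71, -0.61, 0], [-0.76, -0.54, 0], [-0.81, -0.46, 0], [-0.85, -0.38, 0], [-0.88, -0.29, 0], [-0.91, -0.21, 0], [-0.92, -0.12, 0], [-0.93, -0.03, 0], [-0.93, 0.06, 0]], "turn": [[0, 0, 0.93], [0, 0, 0.93], [0, 0, 0.93], [0, 0, 0.93], [0, 0, 0.93], [0, 0, 0.93], [0, 0, 0.93], [0, 0, 0.93], [0, 0, 0.93], [0, 0, 0.93]], "hand": [0, 0, 0, 0, 0, 0, 0, 0, 0, 0], "newtons": 30}}

```text
time_s: 1.35
position: [0.3495, 0.1488, 0.2312]
tool_rot: [[-0.169, 0.986, -0.0], [0.986, 0.169, 0.0], [0.0, -0.0, -1.0]]
ft_force: [-0.4, 0.8, 0.4]
grip_width: -0.0003
gripper_force: 0.0
```

Run:
```python
from h import *
st(); rows([.4177,-.22,.15],yaw_y=-10,n=10)
```

```text
1.35 [0.3495 0.1488 0.2312] [-0.45  0.8   0.37] w -0.0003 yaw 9.74 z [-0.  0. -1.]
yaw 9.7 off [[-0.94, 0.01, 0.2], [-0.94, 0.04, 0.2], [-0.93, 0.08, 0.2], [-0.93, 0.11, 0.2], [-0.93, 0.14, 0.2], [-0.92, 0.17, 0.2], [-0.92, 0.2, 0.2], [-0.91, 0.24, 0.2], [-0.9, 0.27, 0.2], [-0.89, 0.3, 0.2]] turn [[0, 0, np.float64(0.33)], [0, 0, np.float64(0.33)], [0, 0, np.float64(0.33)], [0, 0, np.float64(0.33)], [0, 0, np.float64(0.33)], [0, 0, np.float64(0.33)], [0, 0, np.float64(0.33)], [0, 0, np.float64(0.33)], [0, 0, np.float64(0.33)], [0, 0, np.float64(0.33)]]
```

Next move goes to a point above and beside the pad.

Call:
{"api": "drive_tool", "payload": {"offset": [[-0.94, 0.01, 0.2], [-0.94, 0.04, 0.2], [-0.93, 0.08, 0.2], [-0.93, 0.11, 0.2], [-0.93, 0.14, 0.2], [-0.92, 0.17, 0.2], [-0.92, 0.2, 0.2], [-0.91, 0.24, 0.2], [-0.9, 0.27, 0.2], [-0.89, 0.3, 0.2]], "turn": [[0, 0, 0.33], [0, 0, 0.33], [0, 0, 0.33], [0, 0, 0.33], [0, 0, 0.33], [0, 0, 0.33], [0, 0, 0.33], [0, 0, 0.33], [0, 0, 0.33], [0, 0, 0.33]], "hand": [0, 0, 0, 0, 0, 0, 0, 0, 0, 0]}}

```text
time_s: 2.6
position: [0.4185, -0.2203, 0.1508]
tool_rot: [[0.173, 0.985, -0.0], [0.985, -0.173, 0.0], [0.0, -0.0, -1.0]]
ft_force: [0.0, 0.0, 0.5]
grip_width: -0.0
gripper_force: 0.0
```

Run:
```python
from h import *
st(); rows([.4177,-.258,.082],yaw_y=-10,n=8)
```

```text
2.6 [ 0.4185 -0.2203  0.1508] [0.03 0.01 0.46] w -0.0 yaw -9.96 z [-0.  0. -1.]
yaw -10.0 off [[-0.12, 0.02, 0.22], [-0.12, 0.02, 0.22], [-0.12, 0.02, 0.22], [-0.12, 0.02, 0.22], [-0.12, 0.02, 0.22], [-0.12, 0.02, 0.22], [-0.12, 0.02, 0.22], [-0.12, 0.02, 0.22]] turn [[0, 0, np.float64(0.0)], [0, 0, np.float64(0.0)], [0, 0, np.float64(0.0)], [0, 0, np.float64(0.0)], [0, 0, np.float64(0.0)], [0, 0, np.float64(0.0)], [0, 0, np.float64(0.0)], [0, 0, np.float64(0.0)]]
```

Call:
{"api": "drive_tool", "payload": {"offset": [[-0.16, 0.02, 0.28], [-0.16, 0.02, 0.28], [-0.16, 0.02, 0.28], [-0.16, 0.02, 0.28], [-0.16, 0.02, 0.28], [-0.16, 0.02, 0.27], [0, 0, 0.03], [0, 0, 0], [0, 0, 0], [0, 0, 0]], "turn": [[0, 0, 0], [0, 0, 0], [0, 0, 0], [0, 0, 0], [0, 0, 0], [0, 0, 0], [0, 0, 0], [0, 0, 0], [0, 0, 0], [0, 0, 0]], "hand": [0, 0, 0, 0, 0, 0, 0, 0, 0, 0]}}

```text
time_s: 3.85
position: [0.4168, -0.2577, 0.0836]
tool_rot: [[0.171, 0.985, 0.0], [0.985, -0.171, -0.0], [-0.0, 0.0, -1.0]]
ft_force: [-0.5, 0.1, 0.2]
grip_width: 0.0002
gripper_force: 0.0
```

Call:
{"api": "drive_tool", "payload": {"offset": [[0, 0, 0.02], [0, 0, 0.02], [0, 0, 0.02], [0, 0, 0.02], [0, 0, 0.02], [0, 0, 0.02], [0, 0, 0.02], [0, 0, 0.02], [0, 0, 0], [0, 0, 0]], "turn": [[0, 0, 0], [0, 0, 0], [0, 0, 0], [0, 0, 0], [0, 0, 0], [0, 0, 0], [0, 0, 0], [0, 0, 0], [0, 0, 0], [0, 0, 0]], "hand": [0, 0, 0, 0, 0, 0, 0, 0, 0, 0]}}

```text
time_s: 5.1
position: [0.4166, -0.2577, 0.0769]
tool_rot: [[0.172, 0.985, -0.0], [0.985, -0.172, 0.0], [0.0, -0.0, -1.0]]
ft_force: [-2.7, 1.4, 3.8]
grip_width: -0.0002
gripper_force: 1.9
```

Call:
{"api": "drive_tool", "payload": {"offset": [[0, 0, 0.01], [0, 0, 0.01], [0, 0, 0.01], [0, 0, 0.01], [0, 0, 0.01], [0, 0, 0.01], [0, 0, 0.01], [0, 0, 0], [0, 0, 0], [0, 0, 0]], "turn": [[0, 0, 0], [0, 0, 0], [0, 0, 0], [0, 0, 0], [0, 0, 0], [0, 0, 0], [0, 0, 0], [0, 0, 0], [0, 0, 0], [0, 0, 0]], "hand": [0, 0, 0, 0, 0, 0, 0, 0, 0, 0]}}

```text
time_s: 6.35
position: [0.4167, -0.2578, 0.0741]
tool_rot: [[0.172, 0.985, 0.0], [0.985, -0.172, -0.0], [-0.0, 0.0, -1.0]]
ft_force: [-3.5, 0.3, 4.1]
grip_width: -0.0002
gripper_force: 1.9
```

Call:
{"api": "drive_tool", "payload": {"offset": [[0, 0, 0.01], [0, 0, 0], [0, 0, 0.01], [0, 0, 0], [0, 0, 0.01], [0, 0, 0], [0, 0, 0], [0, 0, 0], [0, 0, 0], [0, 0, 0]], "turn": [[0, 0, 0], [0, 0, 0], [0, 0, 0], [0, 0, 0], [0, 0, 0], [0, 0, 0], [0, 0, 0], [0, 0, 0], [0, 0, 0], [0, 0, 0]], "hand": [0, 0, 0, 0, 0, 0, 0, 0, 0, 0]}}

```text
time_s: 7.6
position: [0.4167, -0.2578, 0.0729]
tool_rot: [[0.172, 0.985, -0.0], [0.985, -0.172, 0.0], [-0.0, -0.0, -1.0]]
ft_force: [-3.7, 0.8, 3.1]
grip_width: -0.0002
gripper_force: 2.0
```

Call:
{"api": "drive_tool", "payload": {"offset": [[0, -0.02, 0.01], [0, -0.02, 0], [0, -0.01, 0.01], [0, -0.01, 0], [0, 0, 0.01], [0, 0, 0], [0, 0, 0], [0, 0, 0], [0, 0, 0], [0, 0, 0]], "turn": [[0, 0, 0], [0, 0, 0], [0, 0, 0], [0, 0, 0], [0, 0, 0], [0, 0, 0], [0, 0, 0], [0, 0, 0], [0, 0, 0], [0, 0, 0]], "hand": [0, 0, 0, 0, 0, 0, 0, 0, 0, 0]}}

```text
time_s: 8.85
position: [0.4143, -0.2574, 0.0717]
tool_rot: [[0.172, 0.985, -0.0], [0.985, -0.172, -0.0], [-0.0, -0.0, -1.0]]
ft_force: [0.7, -0.5, 1.7]
grip_width: -0.0
gripper_force: 1.1
```

Call:
{"api": "drive_tool", "payload": {"offset": [[0, -0.01, 0.01], [0, 0, 0], [0, 0, 0.01], [0, 0, 0], [0, 0, 0.01], [0, 0, 0], [0, 0, 0], [0, 0, 0], [0, 0, 0], [0, 0, 0]], "turn": [[0, 0, 0], [0, 0, 0], [0, 0, 0], [0, 0, 0], [0, 0, 0], [0, 0, 0], [0, 0, 0], [0, 0, 0], [0, 0, 0], [0, 0, 0]], "hand": [0, 0, 0, 0, 0, 0, 0, 0, 0, 0]}}

```text
time_s: 10.1
position: [0.4138, -0.2572, 0.0705]
tool_rot: [[0.172, 0.985, -0.0], [0.985, -0.172, 0.0], [0.0, -0.0, -1.0]]
ft_force: [-1.3, 0.4, 3.2]
grip_width: 0.0002
gripper_force: 1.5
```

Call:
{"api": "drive_tool", "payload": {"offset": [[0, -0.01, 0.01], [0, 0, 0], [0, 0, 0.01], [0, 0, 0], [0, 0, 0.01], [0, 0, 0], [0, 0, 0], [0, 0, 0], [0, 0, 0], [0, 0, 0]], "turn": [[0, 0, 0], [0, 0, 0], [0, 0, 0], [0, 0, 0], [0, 0, 0], [0, 0, 0], [0, 0, 0], [0, 0, 0], [0, 0, 0], [0, 0, 0]], "hand": [0, 0, 0, 0, 0, 0, 0, 0, 0, 0]}}

```text
time_s: 11.35
position: [0.4135, -0.2572, 0.0693]
tool_rot: [[0.172, 0.985, -0.0], [0.985, -0.172, 0.0], [0.0, -0.0, -1.0]]
ft_force: [-0.9, 0.6, 2.4]
grip_width: 0.0001
gripper_force: 1.4
```

Call:
{"api": "drive_tool", "payload": {"offset": [[0, -0.01, 0.01], [0, 0, 0], [0, 0, 0.01], [0, 0, 0], [0, 0, 0.01], [0, 0, 0], [0, 0, 0], [0, 0, 0], [0, 0, 0], [0, 0, 0]], "turn": [[0, 0, 0], [0, 0, 0], [0, 0, 0], [0, 0, 0], [0, 0, 0], [0, 0, 0], [0, 0, 0], [0, 0, 0], [0, 0, 0], [0, 0, 0]], "hand": [0, 0, 0, 0, 0, 0, 0, 0, 0, 0]}}

```text
time_s: 12.6
position: [0.4131, -0.2572, 0.0681]
tool_rot: [[0.172, 0.985, 0.0], [0.985, -0.172, -0.0], [-0.0, 0.0, -1.0]]
ft_force: [-0.1, 1.3, 2.5]
grip_width: -0.0003
gripper_force: 1.2
```

Call:
{"api": "drive_tool", "payload": {"offset": [[0, -0.01, 0.01], [0, 0, 0], [0, 0, 0.01], [0, 0, 0], [0, 0, 0.01], [0, 0, 0], [0, 0, 0], [0, 0, 0], [0, 0, 0], [0, 0, 0]], "turn": [[0, 0, 0], [0, 0, 0], [0, 0, 0], [0, 0, 0], [0, 0, 0], [0, 0, 0], [0, 0, 0], [0, 0, 0], [0, 0, 0], [0, 0, 0]], "hand": [0, 0, 0, 0, 0, 0, 0, 0, 0, 0]}}

```text
time_s: 13.85
position: [0.4128, -0.2571, 0.067]
tool_rot: [[0.172, 0.985, 0.0], [0.985, -0.172, -0.0], [-0.0, 0.0, -1.0]]
ft_force: [1.0, 0.3, 4.7]
grip_width: 0.0001
gripper_force: 2.4
```

Call:
{"api": "drive_tool", "payload": {"offset": [[0, 0, 0.01], [0, 0, 0], [0, 0, 0], [0, 0, 0], [0, 0, 0], [0, 0, 0], [0, 0, 0], [0, 0, 0], [0, 0, 0], [0, 0, 0]], "turn": [[0, 0, 0], [0, 0, 0], [0, 0, 0], [0, 0, 0], [0, 0, 0], [0, 0, 0], [0, 0, 0], [0, 0, 0], [0, 0, 0], [0, 0, 0]], "hand": [0, 0, 0, 0, 0, 0, 0, 0, 0, 0]}}

```text
time_s: 15.1
position: [0.4127, -0.2571, 0.0666]
tool_rot: [[0.172, 0.985, 0.0], [0.985, -0.172, -0.0], [-0.0, 0.0, -1.0]]
ft_force: [-0.1, -0.5, 6.3]
grip_width: 0.0001
gripper_force: 3.0
```

Call:
{"api": "drive_tool", "payload": {"offset": [[0, 0, 0.02], [0, 0, 0], [0, 0, 0], [0, 0, -0.6], [0, 0, -1], [0, 0, -1], [0, 0, -0.4], [0.8, 0, 0], [1, 0, 0], [1, 0, 0]], "turn": [[0, 0, 0], [0, 0, 0], [0, 0, 0], [0, 0, 0], [0, 0, 0], [0, 0, 0], [0, 0, 0], [0, 0, 0], [0, 0, 0], [0, 0, 0]], "hand": [0, 0, 0, 0, 0, 0, 0, 0.6, 0.6, 0.6]}}

```text
time_s: 16.35
position: [0.4315, -0.1454, 0.1851]
tool_rot: [[0.172, 0.985, -0.002], [0.985, -0.172, 0.001], [0.001, -0.002, -1.0]]
ft_force: [-0.6, 0.1, -0.4]
grip_width: 0.0511
gripper_force: 0.0
```

Run:
```python
from h import *
st(); rows([.425,.0165,.08],yaw_y=-10,n=7)
cv2.imwrite("pics/s1.png",cv2.resize(get_image("scene")[100:300,200:460],None,fx=3,fy=3))
```

```text
16.35 [ 0.4315 -0.1454  0.1851] [-0.61  0.06 -0.36] w 0.0511 yaw -9.91 z [-0.002  0.001 -1.   ]
yaw -9.9 off [[0.57, -0.12, 0.38], [0.57, -0.12, 0.38], [0.57, -0.12, 0.38], [0.57, -0.12, 0.38], [0.57, -0.12, 0.38], [0.57, -0.12, 0.38], [0.57, -0.12, 0.38]] turn [[0, 0, np.float64(0.0)], [0, 0, np.float64(0.0)], [0, 0, np.float64(0.0)], [0, 0, np.float64(0.0)], [0, 0, np.float64(0.0)], [0, 0, np.float64(0.0)], [0, 0, np.float64(0.0)]]
```

View pics/s1.png

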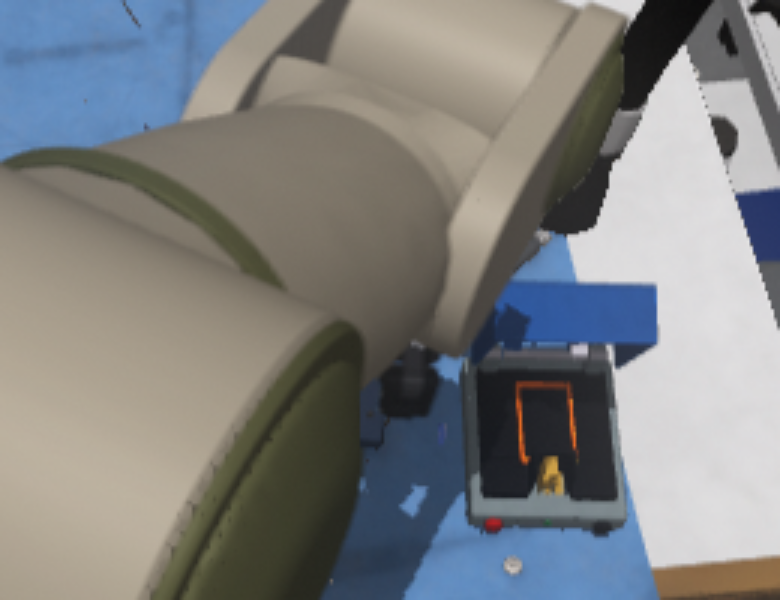

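The hatch has been freed and is swinging open: at (575,315) in the crop it stands behind the cradle. I'll go for the battery.

Call:
{"api": "drive_tool", "payload": {"offset": [[0.57, -0.12, 0.38], [0.57, -0.12, 0.38], [0.57, -0.12, 0.38], [0.57, -0.12, 0.38], [0.57, -0.12, 0.38], [0.57, -0.12, 0.38], [0.57, -0.12, 0.38], [0, 0, 0], [0, 0, 0], [0, 0, 0]], "turn": [[0, 0, 0], [0, 0, 0], [0, 0, 0], [0, 0, 0], [0, 0, 0], [0, 0, 0], [0, 0, 0], [0, 0, 0], [0, 0, 0], [0, 0, 0]], "hand": [0.6, 0.6, 0.6, 0.6, 0.6, 0.6, 0.6, 0.6, 0.6, 0.6]}}

```text
time_s: 17.65
position: [0.4265, 0.0155, 0.0797]
tool_rot: [[0.172, 0.985, 0.001], [0.985, -0.172, -0.0], [-0.0, 0.001, -1.0]]
ft_force: [0.0, -0.1, -0.6]
grip_width: 0.0516
gripper_force: 0.0
```

Run:
```python
from h import *
st(); rows([.425,.0165,.006],yaw_y=-10,n=4)
w=get_image("wrist"); s=get_image("scene")[140:300,330:460]
s=cv2.resize(s,None,fx=2,fy=2); w=cv2.resize(w,(520,390)); o=np.zeros((390,780,3),np.uint8); o[:,:520]=w; o[:320,520:]=s
cv2.imwrite("pics/w1.png",o)
c=camera_info("wrist")
B=np.array([[-.013,.025,.017],[.013,.025,.017],[.013,-.02,.017],[-.013,-.02,.017]])
print(proj("wrist",place([.425,.0165,2.966],B),c).round()*520/560)
```

```text
17.65 [0.4265 0.0155 0.0797] [ 0.03 -0.07 -0.63] w 0.0516 yaw -9.93 z [ 0.001 -0.    -1.   ]
yaw -9.9 off [[0.0, -0.01, 0.46], [0.0, -0.01, 0.46], [0.0, -0.01, 0.46], [0.0, -0.01, 0.46]] turn [[0, 0, np.float64(0.0)], [0, 0, np.float64(0.0)], [0, 0, np.float64(0.0)], [0, 0, np.float64(0.0)]]
[[279.5        244.21428571]
 [243.28571429 244.21428571]
 [242.35714286 183.85714286]
 [281.35714286 183.85714286]]
```

View pics/w1.png

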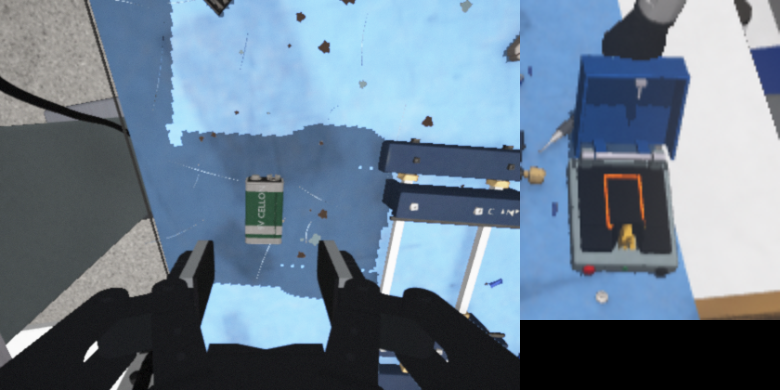

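The wrist view shows the battery at (246–283, 176–243), matching the prediction to about 1.5 mm. The hatch stands fully open. I'll descend and grip.

Call:
{"api": "drive_tool", "payload": {"offset": [[0, 0, 0.46], [0, 0, 0.46], [0, 0, 0.46], [0, 0, 0.34], [0, 0, 0.13], [0, 0, 0], [0, 0, 0], [0, 0, 0], [0, 0, 0], [0, 0, 0]], "turn": [[0, 0, 0], [0, 0, 0], [0, 0, 0], [0, 0, 0], [0, 0, 0], [0, 0, 0], [0, 0, 0], [0, 0, 0], [0, 0, 0], [0, 0, 0]], "hand": [0.6, 0.6, 0.6, 0.6, 0.6, 0.6, 0, 0, 0, 0], "newtons": 30}}

```text
time_s: 19.0
position: [0.4265, 0.0162, 0.0059]
tool_rot: [[0.171, 0.985, 0.001], [0.985, -0.171, -0.0], [-0.0, 0.001, -1.0]]
ft_force: [-0.1, -0.9, 6.2]
grip_width: 0.0253
gripper_force: 30.0
```

Run:
```python
from h import *
s=st(); s=dict(s); s["position"]=s["position"]+[0,0,.08]
rows([.4584,-.2634,.125],yaw_y=-97.4,n=15,s=s)
```

```text
19.0 [0.4265 0.0162 0.0059] [-0.1  -0.88  6.22] w 0.0253 yaw -9.87 z [ 0.001 -0.    -1.   ]
yaw -9.9 off [[-0.45, 0.13, -0.06], [-0.43, 0.18, -0.06], [-0.41, 0.22, -0.06], [-0.39, 0.26, -0.06], [-0.36, 0.3, -0.06], [-0.33, 0.33, -0.06], [-0.29, 0.37, -0.06], [-0.25, 0.39, -0.06], [-0.21, 0.42, -0.06], [-0.17, 0.44, -0.06], [-0.12, 0.45, -0.06], [-0.08, 0.46, -0.06], [-0.03, 0.47, -0.06], [0.02, 0.47, -0.06], [0.07, 0.46, -0.06]] turn [[0, 0, np.float64(0.97)], [0, 0, np.float64(0.97)], [0, 0, np.float64(0.97)], [0, 0, np.float64(0.97)], [0, 0, np.float64(0.97)], [0, 0, np.float64(0.97)], [0, 0, np.float64(0.97)], [0, 0, np.float64(0.97)], [0, 0, np.float64(0.97)], [0, 0, np.float64(0.97)], [0, 0, np.float64(0.97)], [0, 0, np.float64(0.97)], [0, 0, np.float64(0.97)], [0, 0, np.float64(0.97)], [0, 0, np.float64(0.97)]]
```

Call:
{"api": "drive_tool", "payload": {"offset": [[0, 0, -0.5], [0, 0, -0.9], [0, 0, -0.7], [-0.45, 0.13, -0.06], [-0.43, 0.18, -0.06], [-0.41, 0.22, -0.06], [-0.39, 0.26, -0.06], [-0.36, 0.3, -0.06], [-0.33, 0.33, -0.06], [-0.29, 0.37, -0.06]], "turn": [[0, 0, 0], [0, 0, 0], [0, 0, 0], [0, 0, 0.97], [0, 0, 0.97], [0, 0, 0.97], [0, 0, 0.97], [0, 0, 0.97], [0, 0, 0.97], [0, 0, 0.97]], "hand": [0, 0, 0, 0, 0, 0, 0, 0, 0, 0]}}

```text
time_s: 20.25
position: [0.4412, -0.1144, 0.1064]
tool_rot: [[0.775, 0.632, 0.0], [0.632, -0.775, -0.0], [0.0, 0.0, -1.0]]
ft_force: [-0.4, 0.9, -1.1]
grip_width: 0.0254
gripper_force: 29.8
```

Call:
{"api": "drive_tool", "payload": {"offset": [[-0.25, 0.39, -0.06], [-0.21, 0.42, -0.06], [-0.17, 0.44, -0.06], [-0.12, 0.45, -0.06], [-0.08, 0.46, -0.06], [-0.03, 0.47, -0.06], [0.02, 0.47, -0.06], [0.07, 0.46, -0.06], [0, 0, 0], [0, 0, 0]], "turn": [[0, 0, 0.97], [0, 0, 0.97], [0, 0, 0.97], [0, 0, 0.97], [0, 0, 0.97], [0, 0, 0.97], [0, 0, 0.97], [0, 0, 0.97], [0, 0, 0], [0, 0, 0]], "hand": [0, 0, 0, 0, 0, 0, 0, 0, 0, 0]}}

```text
time_s: 21.5
position: [0.4587, -0.2618, 0.1252]
tool_rot: [[0.992, -0.123, -0.0], [-0.123, -0.992, 0.001], [-0.001, -0.001, -1.0]]
ft_force: [0.7, 0.0, 0.2]
grip_width: 0.0253
gripper_force: 29.8
```

Run:
```python
from h import *
s=st(); rows([.4584,-.2634,.050],yaw_y=-97.4,n=8)
w=get_image("wrist"); cv2.imwrite("pics/w2.png",w)
sc=get_image("scene")
c=camera_info("wrist")
# ribs outline (inner), top z .037
L=np.array([[-.027,-.016,.037],[.027,-.016,.037],[.027,.016,.037],[-.027,.016,.037]])
for n,im in (("wrist",w),("scene",sc)):
    p=proj(n,place([.4584,-.2634,-.1284],L)); print(n,p.round(1).tolist())
    cv2.polylines(im,[np.int32(p*16).reshape(-1,1,2)],True,(0,255,255),1,cv2.LINE_AA,4)
o=np.zeros((420,800,3),np.uint8); o[:,:560]=w; o[:300,560:]=cv2.resize(sc[170:290,340:436],(240,300)); cv2.imwrite("pics/w2.png",o)
```

```text
21.5 [ 0.4587 -0.2618  0.1252] [0.75 0.02 0.22] w 0.0253 yaw -97.06 z [-0.     0.001 -1.   ]
yaw -97.1 off [[-0.0, 0.01, 0.23], [-0.0, 0.01, 0.23], [-0.0, 0.01, 0.23], [-0.0, 0.01, 0.23], [-0.0, 0.01, 0.23], [-0.0, 0.01, 0.23], [-0.0, 0.01, 0.23], [-0.0, 0.01, 0.23]] turn [[0, 0, np.float64(0.01)], [0, 0, np.float64(0.01)], [0, 0, np.float64(0.01)], [0, 0, np.float64(0.01)], [0, 0, np.float64(0.01)], [0, 0, np.float64(0.01)], [0, 0, np.float64(0.01)], [0, 0, np.float64(0.01)]]
wrist [[308.6, 253.7], [310.5, 182.4], [264.8, 182.1], [265.6, 253.5]]
scene [[390.6, 251.9], [388.4, 227.9], [372.7, 227.6], [374.5, 251.5]]
```

View pics/w2.png

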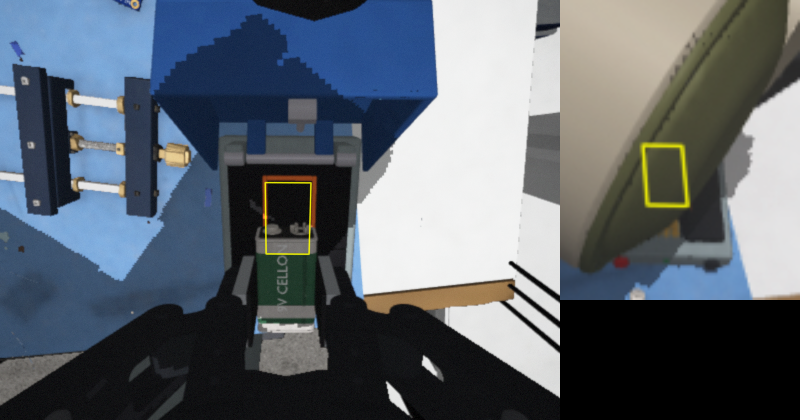

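Run:
```python
from h import *
w=get_image("wrist").astype(int); c=camera_info("wrist"); s=st()
m=((w[:,:,2]>110)&(w[:,:,2]-w[:,:,0]>70)&(w[:,:,2]-w[:,:,1]>40)); m[:165]=0;m[260:]=0;m[:,:255]=0;m[:,325:]=0
for y in (176,178,180,182,184,190,200,210,220): print(y,np.where(m[y])[0].tolist())
print([ (x,np.where(m[:,x])[0].tolist()) for x in (275,290,305)])
# grasp-centre projected to deck: battery outline at present TCP, and predicted outer/inner rib edges
for z in (.033,.037):
  L=np.array([[.0,-.016,z],[0,.016,z],[0,-.019,z],[0,.019,z],[.027,0,z],[.030,0,z]])
  print(z,proj("wrist",place([.4584,-.2634,-.1284],L),c).round(1).tolist())
```

```text
21.65 [ 0.4589 -0.2618  0.1253] [-0.86  0.83 -0.17] w 0.0254 yaw -97.09 z [-0.  0. -1.]
176 [264, 265, 268, 269, 270, 271, 272, 273, 274, 275, 276, 277, 278, 279, 280, 281, 282, 283, 284, 285, 286, 287, 288, 289, 290, 291, 292]
178 [263, 264, 265, 266, 267, 268, 269, 270, 271, 272, 273, 274, 275, 276, 277, 278, 279, 280, 281, 282, 283, 284, 285, 286, 287, 288, 289, 290, 291, 292, 293, 294, 295, 296, 297, 298, 299, 300, 301, 302, 303, 304, 305, 306, 307, 308, 309, 310, 311, 312, 313, 314, 315]
180 [263, 264, 265, 282, 284, 285, 286, 287, 288, 290, 291, 292, 293, 311, 312, 313, 314, 315]
182 [263, 264, 265, 313, 314, 315]
184 [263, 264, 265, 313, 314, 315]
190 [263, 264, 265, 312, 313, 314, 315]
200 [263, 264, 265, 266, 312, 313, 314]
210 [264, 265, 266, 312, 313, 314]
220 [263, 264, 265, 266, 311, 312, 313, 314]
[(275, [176, 177, 178, 179]), (290, [176, 177, 178, 179, 180]), (305, [177, 178, 179])]
0.033 [[309.0, 217.6], [265.4, 217.4], [313.1, 217.7], [261.3, 217.4], [287.5, 181.3], [287.5, 177.1]]
0.037 [[309.4, 219.3], [265.1, 219.1], [313.5, 219.3], [260.9, 219.0], [287.5, 182.4], [287.5, 178.1]]
```

Run:
```python
from h import *
s=observe(); p=s["position"];R=s["tool_rot"]
for d in (0,-.011,.08,.09):
    print(d, proj("wrist",p+R@np.array([.0,0,d])).round(1), proj("wrist",p+R@np.array([.025,0,d])).round(1))
w=get_image("wrist"); cv2.imwrite("pics/w3.png",cv2.resize(w[170:350,220:360],None,fx=4,fy=3.3,interpolation=cv2.INTER_CUBIC))
```

```text
0 [[284.5 275.8]] [[284.5 225.2]]
-0.011 [[284.4 287.5]] [[284.4 233.7]]
0.08 [[284.9 222.4]] [[284.9 187.3]]
0.09 [[284.9 218.1]] [[284.9 184.3]]
```

View pics/w3.png

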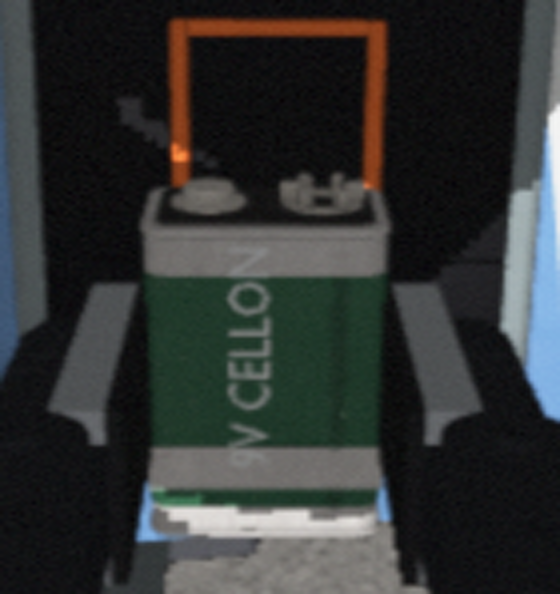

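The orange ribs sit at crop (170–387, 20) and the battery is square in the gripper. The wrist camera's bias cancels between battery and ribs, leaving 1.6 mm to go along tool y.

Call:
{"api": "drive_tool", "payload": {"offset": [[0, 0.02, 0.38], [0, 0.02, 0.38], [0, 0, 0.38], [0, 0, 0.38], [0, 0, 0.38], [0, 0, 0.08], [0, 0, 0.08], [0, 0, 0.06], [0, 0, 0], [0, 0, 0]], "turn": [[0, 0, 0.05], [0, 0, 0], [0, 0, 0], [0, 0, 0], [0, 0, 0], [0, 0, 0], [0, 0, 0], [0, 0, 0], [0, 0, 0], [0, 0, 0]], "hand": [0, 0, 0, 0, 0, 0, 0, 0, 0, 0]}}

```text
time_s: 22.95
position: [0.4589, -0.2642, 0.0407]
tool_rot: [[0.991, -0.13, 0.0], [-0.13, -0.991, -0.0], [0.0, 0.0, -1.0]]
ft_force: [0.2, -0.7, 0.3]
grip_width: 0.0254
gripper_force: 29.8
```

Call:
{"api": "drive_tool", "payload": {"offset": [[0, -0.02, 0.01], [0, 0, 0.01], [0, 0, 0.01], [0, 0, 0], [0, 0, 0], [0, 0, 0], [0, 0, 0], [0, 0, 0], [0, 0, -0.2], [0, 0, -0.6]], "turn": [[0, 0, 0], [0, 0, 0], [0, 0, 0], [0, 0, 0], [0, 0, 0], [0, 0, 0], [0, 0, 0], [0, 0, 0], [0, 0, 0], [0, 0, 0]], "hand": [0, 0, 0, 0, 0.45, 0.45, 0.45, 0.45, 0.45, 0.45]}}

```text
time_s: 24.2
position: [0.4585, -0.263, 0.0714]
tool_rot: [[0.991, -0.13, -0.002], [-0.13, -0.991, 0.001], [-0.002, -0.001, -1.0]]
ft_force: [0.3, 0.8, 0.4]
grip_width: 0.0386
gripper_force: 0.0
```

Call:
{"api": "drive_tool", "payload": {"offset": [[0, 0, -0.8], [0, 0, -0.8], [0, 0, -0.7], [0, 0, -0.2], [0, 0, 0], [0, 0, 0], [0, 0, 0], [0, 0, 0], [0, 0, 0], [0, 0, 0]], "turn": [[0, 0, 0], [0, 0, 0], [0, 0, 0], [0, 0, 0], [0, 0, 0], [0, 0, 0], [0, 0, 0], [0, 0, 0], [0, 0, 0], [0, 0, 0]], "hand": [0, 0, 0, 0, 0, 0, 0, 0, 0, 0]}}

```text
time_s: 25.45
position: [0.4589, -0.2633, 0.1713]
tool_rot: [[0.991, -0.13, -0.0], [-0.13, -0.991, 0.0], [-0.0, -0.0, -1.0]]
ft_force: [-0.4, -0.1, -0.4]
grip_width: -0.0001
gripper_force: 0.0
```

Run:
```python
from h import *
st(); w=get_image("wrist"); sc=get_image("scene"); t=get_image("top")
o=np.zeros((420,800,3),np.uint8); o[:,:560]=w; o[:210,560:]=cv2.resize(sc[140:266,330:474],(240,210)); o[210:,560:]=cv2.resize(t[160:286,330:474],(240,210)); cv2.imwrite("pics/w4.png",o)
```

```text
25.45 [ 0.4589 -0.2633  0.1713] [-0.35 -0.09 -0.35] w -0.0001 yaw -97.48 z [-0.  0. -1.]
```

View pics/w4.png

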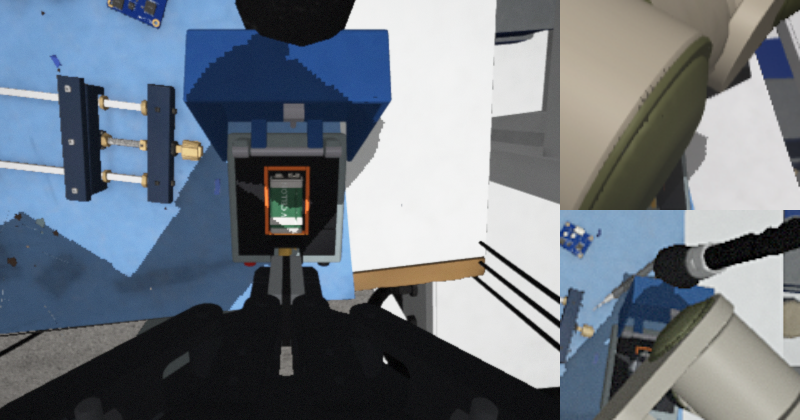

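Run:
```python
from h import *
def ray(n,px):
    c=camera_info(n); M=c["world_to_cam"];R=M[:3,:3]
    return -R.T@M[:3,3], R.T@np.array([(px[0]-c["cx"])/c["fx"],(px[1]-c["cy"])/c["fy"],1])
def clos(a,b):
    (o1,d1),(o2,d2)=a,b; A=np.c_[d1,-d2]; k=np.linalg.lstsq(A,o2-o1,rcond=None)[0]
    p,q=o1+k[0]*d1,o2+k[1]*d2; return ((p+q)/2).round(3),np.linalg.norm(p-q).round(3)
print("wrist cam at",ray("wrist",(280,210))[0].round(3))
t=ray("top",(399,208))
print("bottom edge",clos(ray("wrist",(295,46)),t))
print("left edge",clos(ray("wrist",(236,15)),ray("top",(387,195))))
print("right edge",clos(ray("wrist",(355,15)),ray("top",(414,193))))
print("scene-top low",clos(ray("scene",(382,177)),ray("top",(392,207))), "mouth",clos(ray("scene",(387,163)),ray("top",(400,195))))
print("ring",clos(ray("scene",(398,142)),ray("top",(421,188))))
t=cv2.imread("pics/top0.png");s=cv2.imread("pics/scene0.png")
cv2.imwrite("pics/noz.png",np.hstack([cv2.resize(t[165:245,370:450],(400,400)),cv2.resize(s[120:200,350:430],(400,400))]))
```

```text
wrist cam at [ 0.531 -0.273  0.313]
bottom edge (array([ 0.561, -0.281,  0.127]), np.float64(0.004))
left edge (array([ 0.585, -0.255,  0.121]), np.float64(0.005))
right edge (array([ 0.61 , -0.35 , -0.034]), np.float64(0.003))
scene-top low (array([ 0.563, -0.272,  0.107]), np.float64(0.004)) mouth (array([ 0.587, -0.285,  0.119]), np.float64(0.003))
ring (array([ 0.597, -0.307,  0.172]), np.float64(0.012))
```

View pics/noz.png

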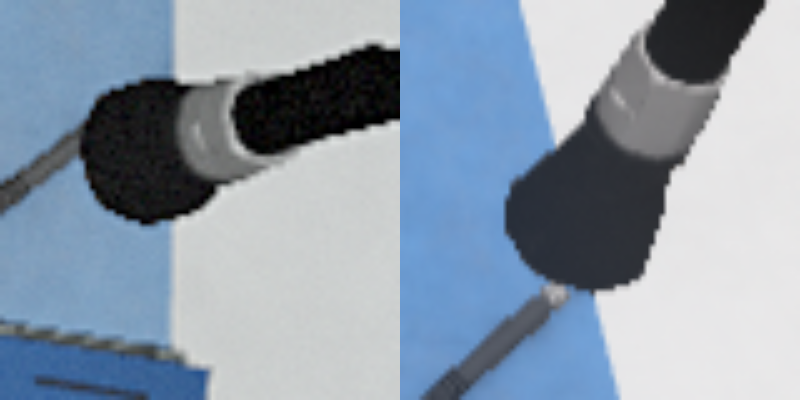

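```bash
cat >> h.py <<'E'
H=np.array([.502,-.269,.05]); yawU=-.1284
U=np.array([np.cos(yawU),np.sin(yawU),0]); V=np.array([-np.sin(yawU),np.cos(yawU),0]); Z=np.array([0,0,1.])
def W(u,v,z): return H+u*U+v*V+z*Z      # z relative to hinge
def plan(wps,tilts,s=None):
    """wps: list of (u,v,zrel) metres, one per row; tilts: tool-x turn per row, units of 6 deg"""
    s=s or observe(); R=s["tool_rot"]; p=s["position"]; off=[]; 
    for w,t in zip(wps,tilts):
        q=W(*w); off.append((R.T@(q-p)/.04).round(2).tolist()); p=p+R@np.array(off[-1])*.04
        R=R@Rn.from_rotvec([np.radians(6*t),0,0]).as_matrix()
    print(off); 
def uvz():
    s=st(); d=s["position"]-H; print("uvz mm",(np.array([d@U,d@V,d[2]])*1e3).round(1),"F uvz",np.array([s["ft_force"]@U,s["ft_force"]@V,s["ft_force"][2]]).round(1)); return s
E
python3 - <<'E'
from h import *
print("pen tip",tri((357,215),(347,213)),"pen mid",tri((372,205),(364,197)),"pen top",tri((387,193),(381,180)))
e=np.array([W(.0688,.05,.0807),W(.0688,-.05,.0807),W(.036,.05,.0956),W(.036,-.05,.0956)]); print(proj("wrist",e).round())
uvz()
a=np.array([-.043,.006,.121]); b=np.array([.088,.085,.13])
plan([a+(b-a)*k/6 for k in range(1,7)]+[b+(np.array([.088,.046,.06])-b)*k/4 for k in range(1,5)],[-1,-1,-1]+[0]*7)
E
```

```text
pen tip (array([ 0.552, -0.213, -0.01 ]), np.float64(0.3)) pen mid (array([ 0.574, -0.248,  0.017]), np.float64(2.0)) pen top (array([ 0.599, -0.282,  0.041]), np.float64(4.2))
[[182.  30.]
 [387.  30.]
 [179.  99.]
 [390.  99.]]
25.6 [ 0.4589 -0.2634  0.1713] [-0.84 -0.16  0.27] w 0.0001 yaw -97.48 z [ 0. -0. -1.]
uvz mm [-4.350e+01  1.000e-01  1.213e+02] F uvz [-0.8 -0.3  0.3]
[[0.56, -0.48, -0.03], [0.54, -0.32, -0.07], [0.55, -0.32, -0.11], [0.54, -0.3, -0.13], [0.55, -0.3, -0.14], [0.54, -0.31, -0.14], [0.0, 0.1, 0.49], [0.0, 0.1, 0.49], [0.0, 0.09, 0.49], [0.0, 0.1, 0.5]]
```

Call:
{"api": "drive_tool", "payload": {"offset": [[0.56, -0.48, -0.03], [0.54, -0.32, -0.07], [0.55, -0.32, -0.11], [0.54, -0.3, -0.13], [0.55, -0.3, -0.14], [0.54, -0.31, -0.14], [0, 0, 0], [0, 0, 0], [0, 0.1, 0.49], [0, 0.1, 0.49]], "turn": [[-1, 0, 0], [-1, 0, 0], [-1, 0, 0], [0, 0, 0], [0, 0, 0], [0, 0, 0], [0, 0, 0], [0, 0, 0], [0, 0, 0], [0, 0, 0]], "hand": [0, 0, 0, 0, 0, 0, 0, 0, 0, 0]}}

```text
time_s: 26.85
position: [0.5967, -0.2161, 0.145]
tool_rot: [[0.991, -0.125, -0.04], [-0.131, -0.943, -0.307], [0.0, 0.309, -0.951]]
ft_force: [-0.9, 0.0, -0.1]
grip_width: -0.0
gripper_force: 0.0
```

Run:
```python
from h import *
s=uvz(); 
P=lambda th,sg: np.array([-sg*np.cos(th)+.029*np.sin(th), sg*np.sin(th)+.029*np.cos(th)])
wp=[(.088,.056,.078),(.088,.046,.06),(.088,.046,.06)]
# push: u 80 -> 40 (corner u=29, zrel 70)
for k in range(1,8): wp.append((.088-.048*k/7,.046,.06+.012*k/7))
plan(wp,[0]*10)
```

```text
26.85 [ 0.5967 -0.2161  0.145 ] [-0.95  0.   -0.09] w -0.0 yaw -97.52 z [-0.04  -0.307 -0.951]
uvz mm [87.1 64.6 95. ] F uvz [-0.9 -0.1 -0.1]
[[0.02, 0.07, 0.47], [0.0, 0.1, 0.51], [0.0, 0.0, -0.0], [-0.17, 0.02, -0.04], [-0.17, 0.01, -0.04], [-0.17, 0.01, -0.04], [-0.17, 0.02, -0.05], [-0.17, 0.01, -0.04], [-0.18, 0.01, -0.04], [-0.17, 0.02, -0.04]]
```

Call:
{"api": "drive_tool", "payload": {"offset": [[0.02, 0.07, 0.4], [0, 0.1, 0.48], [0, 0, 0], [-0.17, 0.02, -0.04], [-0.17, 0.01, -0.04], [-0.17, 0.01, -0.04], [-0.17, 0.02, -0.05], [-0.17, 0.01, -0.04], [-0.18, 0.01, -0.04], [-0.17, 0.02, -0.04]], "turn": [[0, 0, 0], [0, 0, 0], [0, 0, 0], [0, 0, 0], [0, 0, 0], [0, 0, 0], [0, 0, 0], [0, 0, 0], [0, 0, 0], [0, 0, 0]], "hand": [0, 0, 0, 0, 0, 0, 0, 0, 0, 0]}}

```text
time_s: 28.1
position: [0.5478, -0.2264, 0.126]
tool_rot: [[0.991, -0.124, -0.041], [-0.13, -0.943, -0.306], [-0.001, 0.309, -0.951]]
ft_force: [2.2, 1.1, 0.1]
grip_width: -0.0002
gripper_force: 1.0
```

Run:
```python
from h import *
s=uvz(); 
P=lambda th,sg: np.array([-sg*np.cos(th)+.029*np.sin(th), sg*np.sin(th)+.029*np.cos(th)])
ths=np.linspace(1.5,.75,10); sg=np.linspace(.072,.082,10)
wp=[(P(t,g)[0]+.011,.046,P(t,g)[1]) for t,g in zip(ths,sg)]; print(np.round(wp,3).tolist())
plan(wp,[0]*10)
cv2.imwrite("pics/c1.png",get_image("wrist"))
```

```text
28.1 [ 0.5478 -0.2264  0.126 ] [2.17 1.12 0.08] w -0.0002 yaw -97.48 z [-0.041 -0.306 -0.951]
uvz mm [40.  48.1 76. ] F uvz [2.  1.4 0.1]
[[0.035, 0.046, 0.074], [0.028, 0.046, 0.077], [0.022, 0.046, 0.079], [0.015, 0.046, 0.081], [0.008, 0.046, 0.082], [0.0, 0.046, 0.082], [-0.007, 0.046, 0.082], [-0.015, 0.046, 0.081], [-0.022, 0.046, 0.079], [-0.029, 0.046, 0.077]]
[[-0.13, 0.03, 0.07], [-0.16, 0.03, -0.07], [-0.17, 0.01, -0.05], [-0.17, 0.02, -0.04], [-0.18, 0.01, -0.03], [-0.18, -0.0, -0.01], [-0.19, -0.0, 0.01], [-0.18, -0.01, 0.02], [-0.19, -0.01, 0.04], [-0.18, -0.02, 0.05]]
```

Run:
```python
from h import *
P=lambda th,sg: np.array([-sg*np.cos(th)+.029*np.sin(th), sg*np.sin(th)+.029*np.cos(th)])
ths=np.linspace(1.5,.75,10); sg=np.linspace(.072,.082,10); vs=np.linspace(.045,.018,10)
wp=[(P(t,g)[0]+.011,v,P(t,g)[1]) for t,g,v in zip(ths,sg,vs)]
plan(wp,[0]*10)
```

```text
[[-0.11, 0.06, 0.08], [-0.16, 0.09, -0.04], [-0.17, 0.09, -0.03], [-0.17, 0.08, -0.02], [-0.18, 0.08, -0.0], [-0.19, 0.08, 0.01], [-0.18, 0.07, 0.03], [-0.19, 0.06, 0.05], [-0.18, 0.06, 0.06], [-0.18, 0.06, 0.07]]
```

Call:
{"api": "drive_tool", "payload": {"offset": [[-0.11, 0.06, 0.08], [-0.16, 0.09, -0.04], [-0.17, 0.09, -0.03], [-0.17, 0.08, -0.02], [-0.18, 0.08, 0], [-0.19, 0.08, 0.01], [-0.18, 0.07, 0.03], [-0.19, 0.06, 0.05], [-0.18, 0.06, 0.06], [-0.18, 0.06, 0.07]], "turn": [[0, 0, 0], [0, 0, 0], [0, 0, 0], [0, 0, 0], [0, 0, 0], [0, 0, 0], [0, 0, 0], [0, 0, 0], [0, 0, 0], [0, 0, 0]], "hand": [0, 0, 0, 0, 0, 0, 0, 0, 0, 0]}}

```text
time_s: 29.4
position: [0.4761, -0.248, 0.127]
tool_rot: [[0.991, -0.124, -0.04], [-0.13, -0.943, -0.306], [-0.0, 0.309, -0.951]]
ft_force: [2.8, 1.5, 1.2]
grip_width: -0.0001
gripper_force: 1.0
```

Run:
```python
from h import *
uvz()
P=lambda th,sg: np.array([-sg*np.cos(th)+.029*np.sin(th), sg*np.sin(th)+.029*np.cos(th)])
ths=np.r_[np.linspace(.69,.2,9),.2]; sg=np.r_[np.linspace(.083,.094,9),.094]; vs=np.r_[np.linspace(.016,.0,9),0]
wp=[(P(t,g)[0]+.011,v,P(t,g)[1]+.0) for t,g,v in zip(ths,sg,vs)]
plan(wp,[1,1,1]+[0]*7)
```

```text
29.4 [ 0.4761 -0.248   0.127 ] [2.83 1.54 1.19] w -0.0001 yaw -97.48 z [-0.04  -0.306 -0.951]
uvz mm [-28.3  17.5  77. ] F uvz [2.6 1.9 1.2]
[[-0.16, 0.02, 0.05], [-0.14, 0.04, 0.07], [-0.13, 0.04, 0.06], [-0.14, 0.06, 0.08], [-0.13, 0.05, 0.08], [-0.13, 0.05, 0.09], [-0.12, 0.05, 0.11], [-0.12, 0.05, 0.11], [-0.1, 0.05, 0.12], [-0.0, -0.0, -0.0]]
```

Call:
{"api": "drive_tool", "payload": {"offset": [[-0.16, 0.02, 0.05], [-0.14, 0.04, 0.07], [-0.13, 0.04, 0.06], [-0.14, 0.06, 0.08], [-0.13, 0.05, 0.08], [-0.13, 0.05, 0.09], [-0.12, 0.05, 0.11], [-0.12, 0.05, 0.11], [-0.1, 0.05, 0.12], [0, 0, 0]], "turn": [[1, 0, 0], [1, 0, 0], [1, 0, 0], [0, 0, 0], [0, 0, 0], [0, 0, 0], [0, 0, 0], [0, 0, 0], [0, 0, 0], [0, 0, 0]], "hand": [0, 0, 0, 0, 0, 0, 0, 0, 0, 0]}}

```text
time_s: 30.65
position: [0.4275, -0.2594, 0.0968]
tool_rot: [[0.991, -0.13, -0.001], [-0.13, -0.991, 0.0], [-0.001, -0.0, -1.0]]
ft_force: [0.8, -0.4, 1.4]
grip_width: 0.0001
gripper_force: 1.1
```

Run:
```python
from h import *
uvz()
wp=[(-.085,0,.044-.012*k/6) for k in range(1,7)]
plan(wp,[0]*6)
```

```text
30.65 [ 0.4275 -0.2594  0.0968] [ 0.77 -0.43  1.36] w 0.0001 yaw -97.5 z [-0.001  0.    -1.   ]
uvz mm [-75.1  -0.   46.8] F uvz [ 0.8 -0.3  1.4]
[[-0.25, -0.0, 0.12], [0.0, -0.0, 0.05], [0.0, -0.0, 0.05], [0.0, -0.0, 0.05], [0.0, -0.0, 0.05], [0.0, -0.0, 0.05]]
```

Call:
{"api": "drive_tool", "payload": {"offset": [[-0.06, 0, 0.08], [-0.06, 0, 0.08], [-0.04, 0, 0.08], [-0.04, 0, 0.08], [-0.04, 0, 0.08], [-0.03, 0, 0.08], [-0.02, 0, 0.06], [0, 0, 0.02], [0, 0, 0], [0, 0, 0]], "turn": [[0, 0, 0], [0, 0, 0], [0, 0, 0], [0, 0, 0], [0, 0, 0], [0, 0, 0], [0, 0, 0], [0, 0, 0], [0, 0, 0], [0, 0, 0]], "hand": [0, 0, 0, 0, 0, 0, 0, 0, 0, 0]}}

```text
time_s: 31.9
position: [0.4163, -0.2578, 0.0749]
tool_rot: [[0.991, -0.13, -0.0], [-0.13, -0.991, 0.0], [-0.0, 0.0, -1.0]]
ft_force: [-0.7, -0.8, 2.8]
grip_width: -0.0003
gripper_force: 1.5
```

Call:
{"api": "drive_tool", "payload": {"offset": [[-0.01, 0, 0.01], [0, 0, 0], [0, 0, 0.01], [0, 0, 0], [0, 0, 0.01], [0, 0, 0], [0, 0, 0], [0, 0, 0], [0, 0, 0], [0, 0, 0]], "turn": [[0, 0, 0], [0, 0, 0], [0, 0, 0], [0, 0, 0], [0, 0, 0], [0, 0, 0], [0, 0, 0], [0, 0, 0], [0, 0, 0], [0, 0, 0]], "hand": [0, 0, 0, 0, 0, 0, 0, 0, 0, 0]}}

```text
time_s: 33.15
position: [0.4159, -0.2578, 0.0736]
tool_rot: [[0.991, -0.13, -0.0], [-0.13, -0.991, 0.0], [-0.0, -0.0, -1.0]]
ft_force: [-2.3, -0.5, 3.9]
grip_width: -0.0003
gripper_force: 1.8
```

Call:
{"api": "drive_tool", "payload": {"offset": [[-0.01, 0, 0.01], [-0.01, 0, 0], [-0.01, 0, 0.01], [0, 0, 0], [0, 0, 0.01], [0, 0, 0], [0, 0, 0], [0, 0, 0], [0, 0, 0], [0, 0, 0]], "turn": [[0, 0, 0], [0, 0, 0], [0, 0, 0], [0, 0, 0], [0, 0, 0], [0, 0, 0], [0, 0, 0], [0, 0, 0], [0, 0, 0], [0, 0, 0]], "hand": [0, 0, 0, 0, 0, 0, 0, 0, 0, 0]}}

```text
time_s: 34.4
position: [0.4148, -0.2576, 0.0724]
tool_rot: [[0.991, -0.13, -0.0], [-0.13, -0.991, 0.0], [-0.0, -0.0, -1.0]]
ft_force: [1.4, 0.1, 2.4]
grip_width: -0.0001
gripper_force: 1.0
```

Call:
{"api": "drive_tool", "payload": {"offset": [[-0.01, 0, 0.01], [0, 0, 0], [0, 0, 0.01], [0, 0, 0], [0, 0, 0.01], [0, 0, 0], [0, 0, 0], [0, 0, 0], [0, 0, 0], [0, 0, 0]], "turn": [[0, 0, 0], [0, 0, 0], [0, 0, 0], [0, 0, 0], [0, 0, 0], [0, 0, 0], [0, 0, 0], [0, 0, 0], [0, 0, 0], [0, 0, 0]], "hand": [0, 0, 0, 0, 0, 0, 0, 0, 0, 0]}}

```text
time_s: 35.65
position: [0.4143, -0.2575, 0.0712]
tool_rot: [[0.991, -0.13, -0.0], [-0.13, -0.991, 0.0], [-0.0, -0.0, -1.0]]
ft_force: [-2.7, -0.7, 3.0]
grip_width: 0.0
gripper_force: 1.6
```

Call:
{"api": "drive_tool", "payload": {"offset": [[-0.01, 0, 0.01], [-0.01, 0, 0], [0, 0, 0.01], [0, 0, 0], [0, 0, 0.01], [0, 0, 0], [0, 0, 0], [0, 0, 0], [0, 0, 0], [0, 0, 0]], "turn": [[0, 0, 0], [0, 0, 0], [0, 0, 0], [0, 0, 0], [0, 0, 0], [0, 0, 0], [0, 0, 0], [0, 0, 0], [0, 0, 0], [0, 0, 0]], "hand": [0, 0, 0, 0, 0, 0, 0, 0, 0, 0]}}

```text
time_s: 36.9
position: [0.4137, -0.2575, 0.07]
tool_rot: [[0.991, -0.13, 0.0], [-0.13, -0.991, -0.0], [0.0, 0.0, -1.0]]
ft_force: [2.0, -0.5, 1.9]
grip_width: -0.0002
gripper_force: 1.1
```

Call:
{"api": "drive_tool", "payload": {"offset": [[-0.01, 0, 0.01], [0, 0, 0], [0, 0, 0.01], [0, 0, 0], [0, 0, 0.01], [0, 0, 0], [0, 0, 0], [0, 0, 0], [0, 0, 0], [0, 0, 0]], "turn": [[0, 0, 0], [0, 0, 0], [0, 0, 0], [0, 0, 0], [0, 0, 0], [0, 0, 0], [0, 0, 0], [0, 0, 0], [0, 0, 0], [0, 0, 0]], "hand": [0, 0, 0, 0, 0, 0, 0, 0, 0, 0]}}

```text
time_s: 38.15
position: [0.4132, -0.2574, 0.0688]
tool_rot: [[0.991, -0.13, -0.0], [-0.13, -0.991, 0.0], [-0.0, -0.0, -1.0]]
ft_force: [-1.2, 0.2, 3.5]
grip_width: -0.0
gripper_force: 1.5
```

Call:
{"api": "drive_tool", "payload": {"offset": [[-0.01, 0, 0.01], [0, 0, 0], [0, 0, 0.01], [0, 0, 0], [0, 0, 0.01], [0, 0, 0], [0, 0, 0], [0, 0, 0], [0, 0, 0], [0, 0, 0]], "turn": [[0, 0, 0], [0, 0, 0], [0, 0, 0], [0, 0, 0], [0, 0, 0], [0, 0, 0], [0, 0, 0], [0, 0, 0], [0, 0, 0], [0, 0, 0]], "hand": [0, 0, 0, 0, 0, 0, 0, 0, 0, 0]}}

```text
time_s: 39.4
position: [0.4128, -0.2574, 0.0676]
tool_rot: [[0.991, -0.13, -0.0], [-0.13, -0.991, 0.0], [-0.0, -0.0, -1.0]]
ft_force: [-0.2, -0.7, 2.0]
grip_width: -0.0001
gripper_force: 1.3
```

Call:
{"api": "drive_tool", "payload": {"offset": [[-0.01, 0, 0.01], [0, 0, 0], [0, 0, 0.01], [0, 0, 0], [0, 0, 0.01], [0, 0, 0], [0, 0, 0], [0, 0, 0], [0, 0, 0], [0, 0, 0]], "turn": [[0, 0, 0], [0, 0, 0], [0, 0, 0], [0, 0, 0], [0, 0, 0], [0, 0, 0], [0, 0, 0], [0, 0, 0], [0, 0, 0], [0, 0, 0]], "hand": [0, 0, 0, 0, 0, 0, 0, 0, 0, 0]}}

```text
time_s: 40.65
position: [0.4126, -0.2574, 0.0666]
tool_rot: [[0.991, -0.13, 0.0], [-0.13, -0.991, -0.0], [0.0, 0.0, -1.0]]
ft_force: [0.7, 1.2, 6.6]
grip_width: 0.0002
gripper_force: 2.8
```

Call:
{"api": "drive_tool", "payload": {"offset": [[0, 0, 0.02], [0, 0, 0], [0, 0, 0], [0, 0, -0.2], [0, 0, -0.4], [0, 0, -0.8], [0, 0, -1], [0, 0, -0.6], [0, 0, 0], [0, 0, 0]], "turn": [[0, 0, 0], [0, 0, 0], [0, 0, 0], [0, 0, 0], [0, 0, 0], [0, 0, 0], [0, 0, 0], [0, 0, 0], [0, 0, 0], [0, 0, 0]], "hand": [0, 0, 0, 0, 0, 0, 0, 0, 0, 0]}}

```text
time_s: 41.9
position: [0.4119, -0.2568, 0.1845]
tool_rot: [[0.991, -0.13, -0.002], [-0.13, -0.991, 0.002], [-0.002, -0.001, -1.0]]
ft_force: [0.1, 0.3, -0.5]
grip_width: -0.0001
gripper_force: 0.0
```

Call:
{"api": "drive_tool", "payload": {"offset": [[0, -0.8, 0], [0, -0.8, 0], [0, -0.8, 0], [0, -0.8, 0], [0, -0.8, 0], [0, -0.8, 0], [0, -0.2, 0], [0, 0, 0], [0, 0, 0], [0, 0, 0]], "turn": [[0, 0, 0], [0, 0, 0], [0, 0, 0], [0, 0, 0], [0, 0, 0], [0, 0, 0], [0, 0, 0], [0, 0, 0], [0, 0, 0], [0, 0, 0]], "hand": [0, 0, 0, 0, 0, 0, 0, 0, 0, 0]}}

```text
time_s: 43.15
position: [0.4385, -0.0598, 0.1855]
tool_rot: [[0.991, -0.131, -0.0], [-0.131, -0.991, -0.0], [-0.0, 0.0, -1.0]]
ft_force: [0.4, -0.2, 0.4]
grip_width: 0.0002
gripper_force: 0.0
```

Run:
```python
from h import *
uvz()
o=np.zeros((420,800,3),np.uint8); 
o[:,:400]=cv2.resize(get_image("scene")[150:290,320:453],(400,420)); o[:,400:]=cv2.resize(get_image("top")[180:320,320:453],(400,420)); cv2.imwrite("pics/end.png",o)
```

```text
43.15 [ 0.4385 -0.0598  0.1855] [ 0.36 -0.22  0.37] w 0.0002 yaw -97.55 z [-0. -0. -1.]
uvz mm [-89.8 199.4 135.5] F uvz [ 0.4 -0.2  0.4]
```

View pics/end.png

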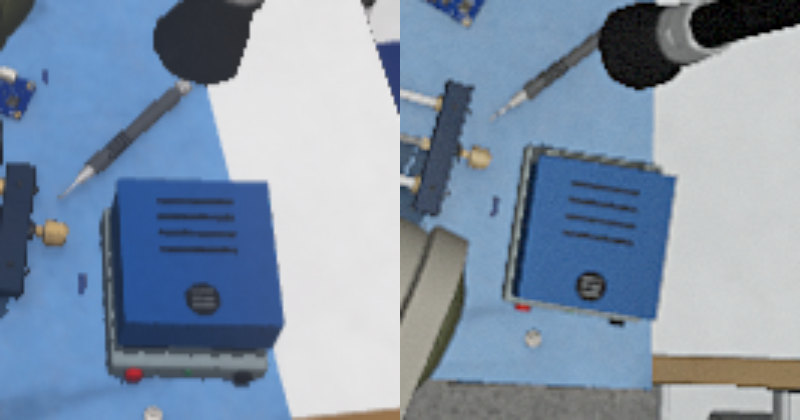

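The hatch is shut again, with its pad at about (203,298) in the left crop. To rule out a rest at −0.04 rad, I'll measure any sub-pixel shift of the pad against the first picture.

Run:
```python
from h import *
a0=cv2.imread("pics/scene0.png",0); a=cv2.cvtColor(np.mean([get_image("scene") for _ in range(4)],0).astype(np.uint8),cv2.COLOR_BGR2GRAY)
for nm,(x,y,w,h) in {"pad":(374,238,28,25),"vents":(368,213,35,24),"box(ref)":(356,268,55,14)}.items():
    W_=cv2.createHanningWindow((w,h),cv2.CV_32F)
    print(nm,np.round(cv2.phaseCorrelate(np.float32(a0[y:y+h,x:x+w]),np.float32(a[y:y+h,x:x+w]),W_)[0],2))
def pt(th,sg,v=0): return W(-sg*np.cos(th)+.029*np.sin(th),v,sg*np.sin(th)+.029*np.cos(th))
print("expected pad shift at -0.04",(proj("scene",pt(-.04,.085))-proj("scene",pt(0,.085))).round(2))
```

```text
pad [-0.02  0.51]
vents [0.19 0.22]
box(ref) [0.  0.5]
expected pad shift at -0.04 [[-0.28  1.28]]
```

Run:
```python
from h import *
def pt(th,sg,v=0): return W(-sg*np.cos(th)+.029*np.sin(th),v,sg*np.sin(th)+.029*np.cos(th))
R={"scene":{"pad":(375,237,26,24),"vents":(370,210,34,26),"frontedge":(366,245,45,26),"foot":(356,272,24,16)},"top":{"pad":(372,266,22,20),"vents":(370,236,34,28),"foot":(350,278,20,14)}}
for n in R:
    t=cv2.imread(f"pics/{n}0.png",0); a=cv2.cvtColor(np.mean([get_image(n) for _ in range(4)],0).astype(np.uint8),cv2.COLOR_BGR2GRAY)
    for k,(x,y,w,h) in R[n].items():
        M=np.eye(2,3,dtype=np.float32)
        try:
            cc,M=cv2.findTransformECC(t[y:y+h,x:x+w],a[y:y+h,x:x+w],M,cv2.MOTION_TRANSLATION,(3,200,1e-5),None,3)
            print(n,k,M[:,2].round(2),round(cc,3))
        except cv2.error as e: print(n,k,"fail")
    for th in (-.04,-.02): print(n,th,"pad",(proj(n,pt(th,.085))-proj(n,pt(0,.085))).round(2),"vents",(proj(n,pt(th,.035))-proj(n,pt(0,.035))).round(2))
```

```text
scene pad [-0.02 -0.01] 0.998
scene vents [-0.03 -0.02] 0.998
scene frontedge [-0.01 -0.  ] 1.0
scene foot [ 0.01 -0.01] 1.0
scene -0.04 pad [[-0.28  1.28]] vents [[-0.08  0.85]]
scene -0.02 pad [[-0.14  0.65]] vents [[-0.04  0.43]]
top pad [-0.04 -0.02] 0.998
top vents [ 0.01 -0.03] 0.992
top foot [-0.02  0.  ] 0.999
top -0.04 pad [[-0.37  0.41]] vents [[-0.2   0.51]]
top -0.02 pad [[-0.19  0.21]] vents [[-0.1   0.26]]
```

The pad has shifted by no more than 0.04 px, so the hatch is latched at 0. I'll hand the job in.

```bash
python3 -c "
from rig import env
print(env.close_job())"
```

```text
the job is handed in; nothing more can be done
None
```

The hatch was sprung open, the nine-volt battery laid between the orange ribs, and the hatch pressed shut and latched; the job was handed in after about 44 s of the 72 s, but no verdict was returned.

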